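# Find the softest vibration mount and tag it

## Task

The three vibration mounts on the grey mat look alike, but their springs differ: find the softest by pressing down on the black rubber pads with the fingertips and comparing how they give. Then push the yellow tag of the softest mount down flat, leaving the tags of the other two standing. Pick nothing up, leave the mounts and the other things on the mat where they stand, and finish clear of everything.

Things in the scene. Friction and masses are not known exactly. Their poses are not given: they have to be found in the camera images.
- mount_a: spring mount, one of three that look alike, standing loose on the mat (0.7 to 1.0 kg, slides if shoved). Base plate 142 x 64 x 8 mm. Origin: underside, on the spring's axis; z up; x along the plate to its tag end (plate from x = -41 to +101 mm); y across. On the axis, a coil spring under an aluminium cap with a round black rubber pad, 50 mm wide, flat top 56 mm above the origin at rest
- pad_a (a joint): how far the pad of mount_a is pressed down: 0 at rest, 0.012 m at the bottom stop. Linear spring with a little preload. The stiffness differs between the three mounts (0.3 to 2.5 N/mm, each at least 1.6 times the next softer) and cannot be seen
- tag_a (a joint): angle of mount_a's yellow tag, 52 x 36 x 3 mm. Hinge along y at x = 46, z = 17 mm of the mount; tag slopes up from it towards +x. 0: 50 degrees above level; grows as pushed down; 0.873 rad: level, at its stop, top face 18.5 mm above the mount's origin. Stiff hinge, stays where left, yields to 1 to 2 N; a straight push down 20 mm beyond the hinge lays it flat
- mount_b: spring mount, one of three that look alike, standing loose on the mat (0.7 to 1.0 kg, slides if shoved). Base plate 142 x 64 x 8 mm. Origin: underside, on the spring's axis; z up; x along the plate to its tag end (plate from x = -41 to +101 mm); y across. On the axis, a coil spring under an aluminium cap with a round black rubber pad, 50 mm wide, flat top 56 mm above the origin at rest
- pad_b (a joint): how far the pad of mount_b is pressed down: 0 at rest, 0.012 m at the bottom stop. Linear spring with a little preload. The stiffness differs between the three mounts (0.3 to 2.5 N/mm, each at least 1.6 times the next softer) and cannot be seen
- tag_b (a joint): angle of mount_b's yellow tag, 52 x 36 x 3 mm. Hinge along y at x = 46, z = 17 mm of the mount; tag slopes up from it towards +x. 0: 50 degrees above level; grows as pushed down; 0.873 rad: level, at its stop, top face 18.5 mm above the mount's origin. Stiff hinge, stays where left, yields to 1 to 2 N; a straight push down 20 mm beyond the hinge lays it flat
- mount_c: spring mount, one of three that look alike, standing loose on the mat (0.7 to 1.0 kg, slides if shoved). Base plate 142 x 64 x 8 mm. Origin: underside, on the spring's axis; z up; x along the plate to its tag end (plate from x = -41 to +101 mm); y across. On the axis, a coil spring under an aluminium cap with a round black rubber pad, 50 mm wide, flat top 56 mm above the origin at rest
- pad_c (a joint): how far the pad of mount_c is pressed down: 0 at rest, 0.012 m at the bottom stop. Linear spring with a little preload. The stiffness differs between the three mounts (0.3 to 2.5 N/mm, each at least 1.6 times the next softer) and cannot be seen
- tag_c (a joint): angle of mount_c's yellow tag, 52 x 36 x 3 mm. Hinge along y at x = 46, z = 17 mm of the mount; tag slopes up from it towards +x. 0: 50 degrees above level; grows as pushed down; 0.873 rad: level, at its stop, top face 18.5 mm above the mount's origin. Stiff hinge, stays where left, yields to 1 to 2 N; a straight push down 20 mm beyond the hinge lays it flat
- mat: grey bench mat, fixed, 470 x 1000 x 3 mm, the mounts and loose things stand on it; origin under its centre
- spare_spring: loose spare coil spring, standing, 33 mm in diameter, 46 mm high; origin under its centre
- nut: loose brass nut, 32 mm across, 12 mm high; origin under its centre
- screwdriver: loose screwdriver lying on the mat beyond the tags, about 190 mm long along its x; origin under its middle
- multimeter: orange and black hand multimeter lying on its back, 165 x 78 x 40 mm; origin under its centre
- mouse: red computer mouse, 100 x 60 x 29 mm; origin under its centre
- carton: small closed carton, 95 x 75 x 45 mm; origin under its centre
- cleaner: white and blue plastic bottle, 52 mm in diameter, 150 mm high; origin under its centre
Things that resemble listed ones, but are neither listed nor needed, are in the scene too. Leave any green look-alike of the mount_c alone. What is shaped like the mount_a but purple is not meant.

How it is judged:
By the outcome, as a careful person would: the job done as asked, in the order asked, and still so for the second after the job is handed in, with the robot touching nothing.
It also fails if it takes over 64 s, if anything falls off the work surface, if the arm or the gripper's body presses on something with over 40 N, if the wrist force passes 120 N, or if a joint passes its speed limit or range.

## Robot

A 6-joint arm with a two-finger parallel gripper is mounted at the origin on the work surface. World frame = base frame: x ahead of the robot, y to its left, z up, the work surface at z = 0. Lengths are in m, angles in rad, forces in N, time in s.
With the tool pointing down it reaches from about 0.375 to 0.9 m from the base axis. Payload 3.1 kg.
Tool frame: the origin (TCP) lies on the front face of the gripper's body, between the roots of the fingers; the fingertips stand 73 mm ahead of it and the grasp point (between the pads) lies 54 mm ahead of it (manip.tips_ahead is the distance from the TCP to the fingertips, in m); z points along the fingers, y is the line along which they close (so a half turn about z gives the same grasp; the last joint's range is limited). The gripper opens to 85 mm and grips with 20 to 120 N. Pads are 22 mm wide; open, the fingers measure 114 mm over their backs; the gripper's body (76 mm by 85 mm) begins 54 mm behind the grasp point. The pads swing forward as they close: fully open they stand 13 mm farther back than shut.
Start: joints at [-1.435, 0.527, 1.433, -0, 1.181, -0.178], TCP at [0.194, -0.594, 0.304] pointing down, gripper open.
Joint ranges: [-3.08, 3.08], [-0.75, 2.2], [0.22, 2.44], [-1.43, 4.57], [0, 2.65], [-2.85, 2.85]. Speed limits (rad/s): [2.79, 2.79, 3.14, 3.14, 3.14, 3.14].

## Interface

Orientations are given as a unit quaternion [x, y, z, w].
In Python, from station import sense, eyes, workorder, manip gives the robot as it stands.
- The arm moves only by the shell command python3 -m inch 'ROWS' [OPENING] [FORCE]. ROWS is JSON, a list of rows, each an object of numbers: "dx", "dy", "dz": the shift along the tool's x, y, z in cm; "wx", "wy", "wz": the turn, a rotation vector about the tool's x, y, z in degrees. In form: [{"dx": .., "dy": .., "dz": .., "wx": .., "wy": .., "wz": ..}, ...]. A call has 1 to 10 rows; each row shifts and turns the commanded pose from where the row before left it, along the tool's axes as they then stand; what a row does not reach is not made up. A row lasts 1/8 s, in which the tool goes at most 62.5 mm and 10.7 degrees, less where a joint would pass 70% of its speed; a pose out of reach is approached as far as the arm can. A call with a gripper value outside its range is refused whole. OPENING is the opening, from 0 (shut) to 1 (fully open), set as the call begins (- or left out, the last holds). The fingers move at their own pace and stop on an object; FORCE is the grip in N (left out, the last holds). Time passes only in rows, so rows that do not move let the fingers close. It gives the time, the measured TCP pose, the force, the opening and the grip force at its end, in the units of the state.
- sense(): the state, without advancing time (a new reading comes with each control period).
- eyes.snapshot(name): name is "scene" or "side" or "wrist"; returns the picture (480x640x3 uint8, red, green, blue); there is no depth.
- eyes.camera_params(name): a dict with "fx", "fy", "cx", "cy" (pixels), "rvec" (rotation vector, rad) and "tvec" (3), from world to camera coordinates, as OpenCV has them. Camera axes: x right, y down, z forward; pixel columns grow to the right and rows downward; lengths in m; the calibration is good to about 2 mm. A picture is of the moment at which its call begins: read the wrist's pose just before it. camera_params takes no time and is no camera call; for the wrist camera it gives the pose at the moment of the call.
- workorder.sign_off(): hands the job in; it is judged then, once.
The state is a dict: "t": time; "q": joint angles; "qd": joint speeds; "tau": joint torques, N m; "tcp_pos": TCP position; "tool_rot": TCP orientation; "force": force on the tool from outside, world axes, zero at the start; "ft_torque": the same for the moment, N m; "finger_gap": opening from 0.0 (shut) to 1.0 (fully open); "gripper_force": force on a finger pad.
Only numpy, scipy, OpenCV 4.12 (cv2) and the standard library are available. Lean on these libraries where they do the work, as an engineer would, in place of code of your own. Each camera call takes 0.05 s, during which the arm holds its last target. There are 200 camera calls.

## Working session

There is one attempt and no reset: what is moved stays moved. The work goes in short steps, Python scripts to look and compute and a shell command to move; the robot and the scene stay as the last step left them, time stands still between calls to the robot, and variables do not carry over. Pictures are saved under pics/ and viewed, at most 10 in all, crops included, and the job is handed in when it is done.

```bash
mkdir -p pics
cat > h.py <<'E'
from station import sense, eyes, workorder, manip
import numpy as np, cv2
def cam(n):
    p=eyes.camera_params(n);K=np.array([[p['fx'],0,p['cx']],[0,p['fy'],p['cy']],[0,0,1.]])
    R=cv2.Rodrigues(np.array(p['rvec'],float))[0];return K,R,np.array(p['tvec'],float).ravel()
def ray(c,uv,z):
    K,R,t=c;d=R.T@np.linalg.inv(K)@np.array([uv[0],uv[1],1.]);o=-R.T@t
    return o+d*(z-o[2])/d[2]
def proj(c,P):
    K,R,t=c;q=(K@(R@np.atleast_2d(P).T+t[:,None])).T;return q[:,:2]/q[:,2:]
E
python3 - <<'E'
from h import *
s=sense();print(s['t'],s['tcp_pos'],s['tool_rot'],s['force'],manip.tips_ahead)
for n in('scene','side'):
    cv2.imwrite(f'pics/{n}0.png',eyes.snapshot(n)[:,:,::-1]); c=cam(n);print(n,-c[1].T@c[2])
E
```

```text
0.0 [ 0.19347056 -0.59370381  0.30293372] [ 9.87639293e-01  1.56740041e-01  2.84206942e-05 -1.08849307e-03] [0.93174159 0.90818931 0.05897311] 0.0726
scene [ 0.8210727  -0.59284965  1.03420975]
side [-0.01102119  0.58132149  0.92923664]
```

View pics/scene0.png

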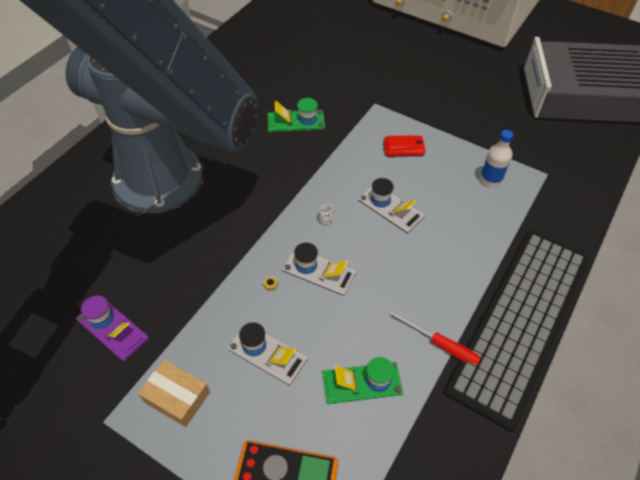

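View pics/side0.png

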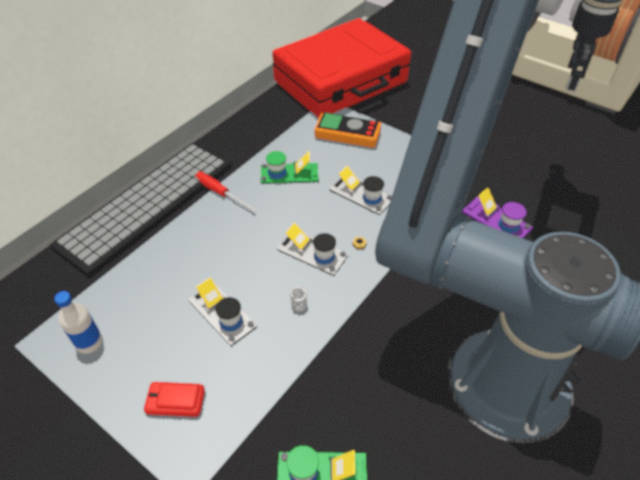

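The wanted mounts are the three with grey plates and black pads, at scene pixels (382,186), (306,257) and (253,339). The things that could be mistaken for them are the green mounts at (363,380) and (296,115), the purple one at (110,325) and the spare spring at (326,213). I'll check the choice in one close crop.

Run:
```python
import cv2
a=cv2.imread('pics/scene0.png')[170:390,220:440];cv2.imwrite('pics/c1.png',cv2.resize(a,(600,600),interpolation=cv2.INTER_CUBIC))
b=cv2.imread('pics/side0.png')[150:350,180:400];cv2.imwrite('pics/c2.png',cv2.resize(b,(660,600),interpolation=cv2.INTER_CUBIC))
```

```text
(no output)
```

View pics/c1.png

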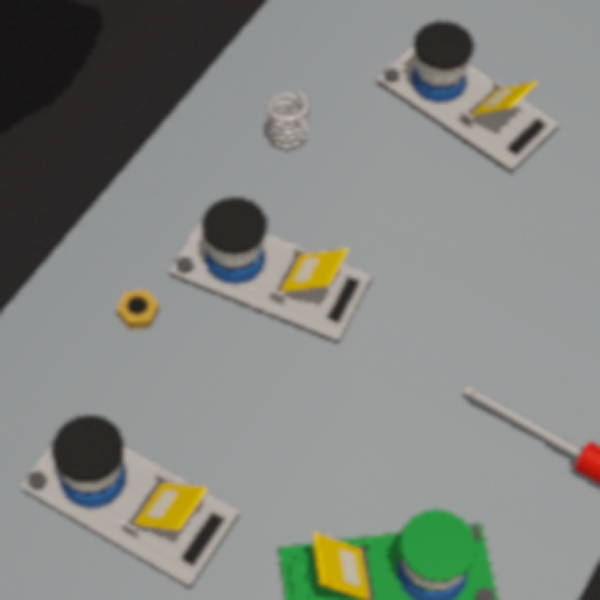

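View pics/c2.png

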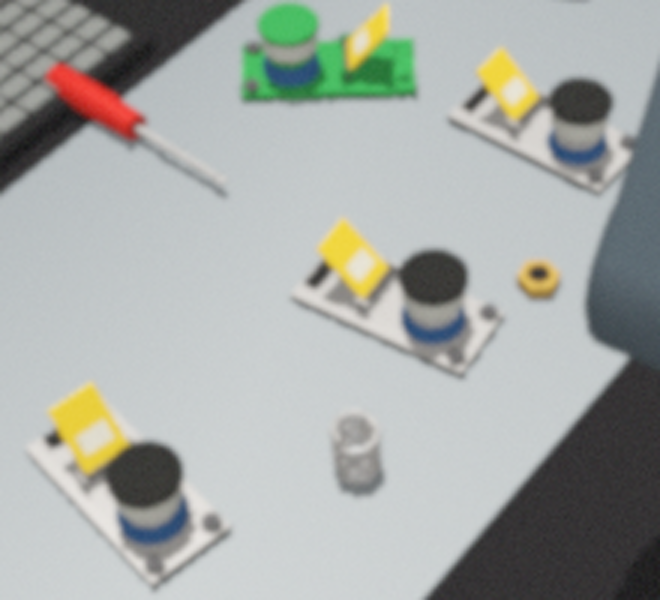

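The crops confirm three grey plates with black pads, the middle one at c1 (235,225). Their tags are all standing, pointing away from the robot, and the nut and spare spring stand between them. Next I'll fit the poses from the plate corners and pads in both views.

Run:
```python
from h import *
from scipy.optimize import least_squares
S,D=cam('scene'),cam('side')
a=lambda p:np.array(p)*220/600+[220,170]
b=lambda p:np.array(p)/3+[180,150]
M={'far':([(556,125),(513,170),(377,78),(443,42)],[(27,447),(155,587),(230,530),(146,470)]),
'mid':([(370,276),(338,340),(170,270),(235,222)],[(293,295),(463,375),(501,320),(434,273)]),
'near':([(238,515),(190,584),(23,487),(88,443)],[(450,118),(600,192),(635,152),(580,98)])}
L1=np.array([[101,32,5],[101,-32,5],[-41,-32,5],[0,0,56]])/1e3
L2=np.array([[101,32,5],[-41,32,5],[-41,-32,5],[0,0,56]])/1e3
def T(v,L):
    c,s=np.cos(v[2]),np.sin(v[2]);return L@np.array([[c,s,0],[-s,c,0],[0,0,1]])+[v[0],v[1],.003]
for n,(p,q) in M.items():
    p,q=a(p),b(q);x0=ray(S,p[3],.059)
    f=lambda v:np.r_[(proj(S,T(v,L1))-p).ravel(),(proj(D,T(v,L2))-q).ravel()]
    t=ray(S,(p[0]+p[1])/2,.008)-x0
    r=least_squares(f,[x0[0],x0[1],np.arctan2(t[1],t[0])])
    print(n,r.x.round(4),np.degrees(r.x[2]).round(1),'padS',x0[:2].round(4),'padD',ray(D,q[3],.059)[:2].round(4),np.abs(r.fun).max().round(1),'tagpt',T(r.x,np.array([[.066,0,.0185]])).round(4), 'r',np.hypot(*r.x[:2]).round(3))
from scipy.spatial.transform import Rotation as R
print(R.from_quat(sense()['tool_rot']).as_matrix().round(3))
for n,uv,z in(('spring',(326,206),.045),('nut',(270,282),.015)):print(n,ray(S,uv,z).round(3))
```

```text
far [ 0.4838  0.2138 -0.1813] -10.4 padS [0.4855 0.2125] padD [0.4821 0.2132] 1.6 tagpt [[0.5487 0.2019 0.0215]] r 0.529
mid [ 0.4368 -0.0259  0.1032] 5.9 padS [ 0.4396 -0.0278] padD [ 0.4354 -0.0261] 2.6 tagpt [[ 0.5025 -0.0191  0.0215]] r 0.438
near [ 0.4541 -0.2346  0.0012] 0.1 padS [ 0.4547 -0.2353] padD [ 0.4517 -0.2328] 3.2 tagpt [[ 0.5201 -0.2345  0.0215]] r 0.511
[[ 0.951  0.31  -0.   ]
 [ 0.31  -0.951  0.002]
 [ 0.    -0.002 -1.   ]]
spring [0.405 0.105 0.045]
nut [ 0.401 -0.106  0.015]
```

```bash
python3 -m inch '[{"dx":3.6,"dy":-2.6,"dz":1.4},{"dx":3.6,"dy":-2.6,"dz":1.4},{"dx":3.6,"dy":-2.6,"dz":1.4},{"dx":3.6,"dy":-2.6,"dz":1.4},{"dx":3.6,"dy":-2.6,"dz":1.4},{"dx":3.6,"dy":-2.6,"dz":1.4},{"dx":3.6,"dy":-2.6,"dz":1.4},{"dx":3.6,"dy":-2.6,"dz":1.4},{"dx":3.6,"dy":-2.6,"dz":1.4},{"dx":3.6,"dy":-2.6,"dz":1.4}]' 0 20; python3 -m inch '[{},{},{}]'
```

```text
invalid input at $[0]: expected keys dx, dy, dz, wx, wy, wz
invalid input at $[0]: expected keys dx, dy, dz, wx, wy, wz
```

```bash
python3 -m inch '[{"dx":3.6,"dy":-2.6,"dz":1.4,"wx":0,"wy":0,"wz":0},{"dx":3.6,"dy":-2.6,"dz":1.4,"wx":0,"wy":0,"wz":0},{"dx":3.6,"dy":-2.6,"dz":1.4,"wx":0,"wy":0,"wz":0},{"dx":3.6,"dy":-2.6,"dz":1.4,"wx":0,"wy":0,"wz":0},{"dx":3.6,"dy":-2.6,"dz":1.4,"wx":0,"wy":0,"wz":0},{"dx":3.6,"dy":-2.6,"dz":1.4,"wx":0,"wy":0,"wz":0},{"dx":3.6,"dy":-2.6,"dz":1.4,"wx":0,"wy":0,"wz":0},{"dx":3.6,"dy":-2.6,"dz":1.4,"wx":0,"wy":0,"wz":0},{"dx":3.6,"dy":-2.6,"dz":1.4,"wx":0,"wy":0,"wz":0},{"dx":3.6,"dy":-2.6,"dz":1.4,"wx":0,"wy":0,"wz":0}]' 0 20; python3 -m inch '[{"dx":0,"dy":0,"dz":0,"wx":0,"wy":0,"wz":0},{"dx":0,"dy":0,"dz":0,"wx":0,"wy":0,"wz":0},{"dx":0,"dy":0,"dz":0,"wx":0,"wy":0,"wz":0}]'
```

```text
t: 1.35
tcp_pos: [0.456, -0.2344, 0.1633]
tool_rot: [0.988, 0.157, -0.0, -0.0]
force: [0.7, -0.2, 0.9]
finger_gap: 0.001
gripper_force: 0.0
t: 1.72
tcp_pos: [0.4551, -0.2368, 0.1643]
tool_rot: [0.988, 0.156, 0.0, 0.0]
force: [0.1, -0.2, -0.1]
finger_gap: 0.001
gripper_force: 0.0
```

```bash
python3 -m inch '[{"dx":0,"dy":0,"dz":1.5,"wx":0,"wy":0,"wz":0},{"dx":0,"dy":0,"dz":1.3,"wx":0,"wy":0,"wz":0},{"dx":0,"dy":0,"dz":0,"wx":0,"wy":0,"wz":0},{"dx":0,"dy":0,"dz":0,"wx":0,"wy":0,"wz":0}]'
python3 -m inch '[{"dx":0,"dy":0,"dz":0.3,"wx":0,"wy":0,"wz":0},{"dx":0,"dy":0,"dz":0.3,"wx":0,"wy":0,"wz":0},{"dx":0,"dy":0,"dz":0,"wx":0,"wy":0,"wz":0},{"dx":0,"dy":0,"dz":0,"wx":0,"wy":0,"wz":0},{"dx":0,"dy":0,"dz":0,"wx":0,"wy":0,"wz":0}]'
python3 - <<'E'
from h import *
a=eyes.snapshot('scene')[:,:,::-1][250:400,200:400];cv2.imwrite('pics/p1.png',cv2.resize(a,(800,600)))
E
```

```text
t: 2.22
tcp_pos: [0.4552, -0.2356, 0.1356]
tool_rot: [0.988, 0.157, -0.0, -0.0]
force: [0.2, -1.0, 0.4]
finger_gap: -0.001
gripper_force: 0.0
t: 2.85
tcp_pos: [0.4556, -0.2357, 0.1302]
tool_rot: [0.988, 0.157, 0.0, 0.0]
force: [0.2, -0.0, 2.5]
finger_gap: 0.001
gripper_force: 1.3
```

View pics/p1.png

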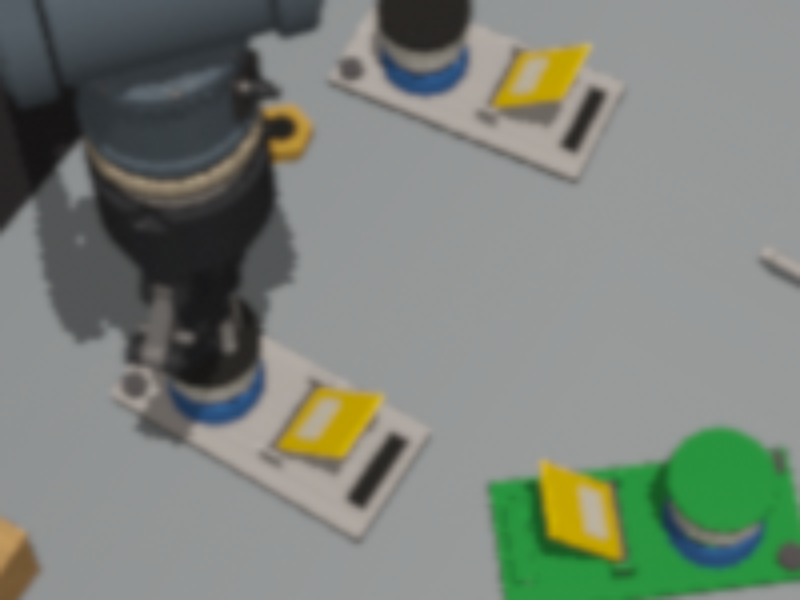

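The fingertips are on the near mount's pad (crop about (205,345)), with its tag untouched at (330,425). I'll press deeper in steps.

```bash
python3 -m inch '[{"dx":0,"dy":0,"dz":0.3,"wx":0,"wy":0,"wz":0},{"dx":0,"dy":0,"dz":0,"wx":0,"wy":0,"wz":0},{"dx":0,"dy":0,"dz":0,"wx":0,"wy":0,"wz":0},{"dx":0,"dy":0,"dz":0,"wx":0,"wy":0,"wz":0}]'|grep -E 'tcp|force:'
python3 -m inch '[{"dx":0,"dy":0,"dz":0.3,"wx":0,"wy":0,"wz":0},{"dx":0,"dy":0,"dz":0,"wx":0,"wy":0,"wz":0},{"dx":0,"dy":0,"dz":0,"wx":0,"wy":0,"wz":0},{"dx":0,"dy":0,"dz":0,"wx":0,"wy":0,"wz":0}]'|grep -E 'tcp|force:'
```

```text
tcp_pos: [0.4556, -0.2357, 0.1271]
force: [1.3, 0.2, 5.7]
gripper_force: 2.7
tcp_pos: [0.4556, -0.2357, 0.1244]
force: [0.2, 0.7, 7.2]
gripper_force: 4.0
```

```bash
python3 -m inch '[{"dx":0,"dy":0,"dz":-2,"wx":0,"wy":0,"wz":0},{"dx":0,"dy":0,"dz":-2,"wx":0,"wy":0,"wz":0},{"dx":0.94,"dy":-4.08,"dz":0,"wx":0,"wy":0,"wz":0},{"dx":0.94,"dy":-4.08,"dz":0,"wx":0,"wy":0,"wz":0},{"dx":0.94,"dy":-4.08,"dz":0,"wx":0,"wy":0,"wz":0},{"dx":0.94,"dy":-4.08,"dz":0,"wx":0,"wy":0,"wz":0},{"dx":0.94,"dy":-4.08,"dz":0,"wx":0,"wy":0,"wz":0},{"dx":0,"dy":0,"dz":0,"wx":0,"wy":0,"wz":0},{"dx":0,"dy":0,"dz":0,"wx":0,"wy":0,"wz":0},{"dx":0,"dy":0,"dz":0,"wx":0,"wy":0,"wz":0}]'|grep -E 'tcp|force:'
python3 -m inch '[{"dx":0,"dy":0,"dz":1.5,"wx":0,"wy":0,"wz":0},{"dx":0,"dy":0,"dz":1.3,"wx":0,"wy":0,"wz":0},{"dx":0,"dy":0,"dz":0,"wx":0,"wy":0,"wz":0},{"dx":0,"dy":0,"dz":0,"wx":0,"wy":0,"wz":0}]'|grep -E 'tcp|force:'
```

```text
tcp_pos: [0.4374, -0.0281, 0.1638]
force: [0.7, -0.0, -0.9]
gripper_force: 0.0
tcp_pos: [0.437, -0.0273, 0.1359]
force: [0.5, 0.0, 0.1]
gripper_force: 0.0
```

```bash
python3 -m inch '[{"dx":0,"dy":0,"dz":0.3,"wx":0,"wy":0,"wz":0},{"dx":0,"dy":0,"dz":0.3,"wx":0,"wy":0,"wz":0},{"dx":0,"dy":0,"dz":0,"wx":0,"wy":0,"wz":0},{"dx":0,"dy":0,"dz":0,"wx":0,"wy":0,"wz":0},{"dx":0,"dy":0,"dz":0,"wx":0,"wy":0,"wz":0}]'|grep -E 'tcp|force:'
python3 -m inch '[{"dx":0,"dy":0,"dz":0.3,"wx":0,"wy":0,"wz":0},{"dx":0,"dy":0,"dz":0,"wx":0,"wy":0,"wz":0},{"dx":0,"dy":0,"dz":0,"wx":0,"wy":0,"wz":0},{"dx":0,"dy":0,"dz":0,"wx":0,"wy":0,"wz":0}]'|grep -E 'tcp|force:'
python3 -m inch '[{"dx":0,"dy":0,"dz":0.3,"wx":0,"wy":0,"wz":0},{"dx":0,"dy":0,"dz":0,"wx":0,"wy":0,"wz":0},{"dx":0,"dy":0,"dz":0,"wx":0,"wy":0,"wz":0},{"dx":0,"dy":0,"dz":0,"wx":0,"wy":0,"wz":0}]'|grep -E 'tcp|force:'
python3 - <<'E'
from h import *
a=eyes.snapshot('scene')[:,:,::-1][160:310,220:420];cv2.imwrite('pics/p2.png',cv2.resize(a,(800,600)))
E
```

```text
tcp_pos: [0.4371, -0.0271, 0.1302]
force: [-0.5, -0.7, 4.4]
gripper_force: 2.5
tcp_pos: [0.4371, -0.0271, 0.1275]
force: [-0.8, -0.7, 9.2]
gripper_force: 4.9
tcp_pos: [0.4371, -0.0271, 0.1249]
force: [-1.5, -0.2, 14.9]
gripper_force: 7.2
```

View pics/p2.png

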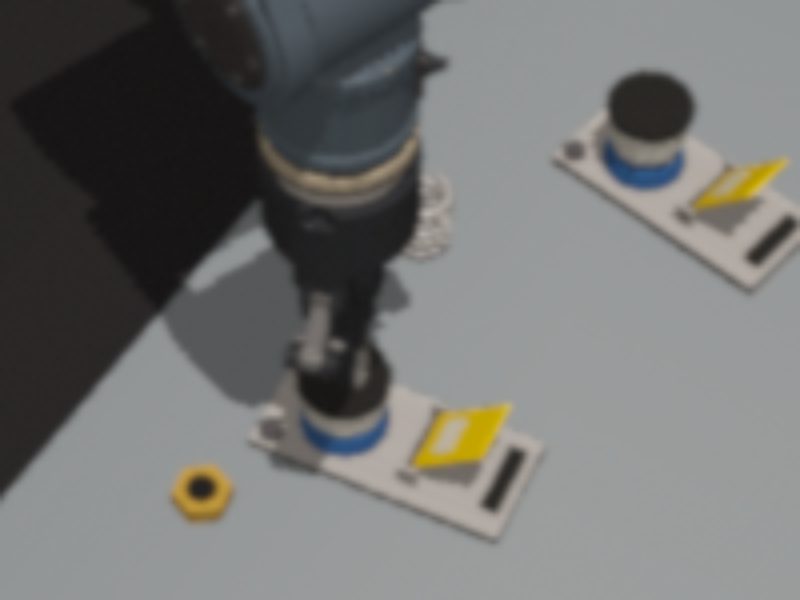

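The tips are centred on the mid pad (crop (340,385)). It gives about 2.0 N/mm against about 0.8 for the near mount. Next is the far mount.

```bash
python3 -m inch '[{"dx":0,"dy":0,"dz":-2,"wx":0,"wy":0,"wz":0},{"dx":0,"dy":0,"dz":-2,"wx":0,"wy":0,"wz":0},{"dx":1.98,"dy":-3.56,"dz":0,"wx":0,"wy":0,"wz":0},{"dx":1.98,"dy":-3.56,"dz":0,"wx":0,"wy":0,"wz":0},{"dx":1.98,"dy":-3.56,"dz":0,"wx":0,"wy":0,"wz":0},{"dx":1.98,"dy":-3.56,"dz":0,"wx":0,"wy":0,"wz":0},{"dx":1.98,"dy":-3.56,"dz":0,"wx":0,"wy":0,"wz":0},{"dx":1.98,"dy":-3.56,"dz":0,"wx":0,"wy":0,"wz":0},{"dx":0,"dy":0,"dz":0,"wx":0,"wy":0,"wz":0},{"dx":0,"dy":0,"dz":0,"wx":0,"wy":0,"wz":0}]'|grep -E 'tcp|force:'
python3 -m inch '[{"dx":0,"dy":0,"dz":1.5,"wx":0,"wy":0,"wz":0},{"dx":0,"dy":0,"dz":1.3,"wx":0,"wy":0,"wz":0},{"dx":0,"dy":0,"dz":0,"wx":0,"wy":0,"wz":0},{"dx":0,"dy":0,"dz":0,"wx":0,"wy":0,"wz":0}]'|grep -E 'tcp|force:'
```

```text
tcp_pos: [0.4829, 0.2125, 0.1634]
force: [-0.8, 0.8, -0.2]
gripper_force: 0.0
tcp_pos: [0.4837, 0.2125, 0.1356]
force: [-0.8, -0.8, -0.6]
gripper_force: 0.0
```

```bash
python3 -m inch '[{"dx":0,"dy":0,"dz":0.3,"wx":0,"wy":0,"wz":0},{"dx":0,"dy":0,"dz":0.3,"wx":0,"wy":0,"wz":0},{"dx":0,"dy":0,"dz":0,"wx":0,"wy":0,"wz":0},{"dx":0,"dy":0,"dz":0,"wx":0,"wy":0,"wz":0},{"dx":0,"dy":0,"dz":0,"wx":0,"wy":0,"wz":0}]'|grep -E 'tcp|force:'
python3 -m inch '[{"dx":0,"dy":0,"dz":0.3,"wx":0,"wy":0,"wz":0},{"dx":0,"dy":0,"dz":0,"wx":0,"wy":0,"wz":0},{"dx":0,"dy":0,"dz":0,"wx":0,"wy":0,"wz":0},{"dx":0,"dy":0,"dz":0,"wx":0,"wy":0,"wz":0}]'|grep -E 'tcp|force:'
python3 -m inch '[{"dx":0,"dy":0,"dz":0.3,"wx":0,"wy":0,"wz":0},{"dx":0,"dy":0,"dz":0,"wx":0,"wy":0,"wz":0},{"dx":0,"dy":0,"dz":0,"wx":0,"wy":0,"wz":0},{"dx":0,"dy":0,"dz":0,"wx":0,"wy":0,"wz":0}]'|grep -E 'tcp|force:'
```

```text
tcp_pos: [0.484, 0.2129, 0.1301]
force: [1.3, 0.6, 1.0]
gripper_force: 0.6
tcp_pos: [0.484, 0.2129, 0.127]
force: [1.2, -1.1, 2.6]
gripper_force: 1.4
tcp_pos: [0.484, 0.2129, 0.1241]
force: [1.3, 1.1, 3.4]
gripper_force: 2.1
```

The far mount is the softest, at about 0.4 N/mm against 0.8 (near) and 2.0 (mid). Now I'll push its tag down.

```bash
python3 -m inch '[{"dx":0,"dy":0,"dz":-2,"wx":0,"wy":0,"wz":0},{"dx":0,"dy":0,"dz":-2,"wx":0,"wy":0,"wz":0},{"dx":2.9,"dy":1.53,"dz":0,"wx":0,"wy":0,"wz":0},{"dx":2.9,"dy":1.53,"dz":0,"wx":0,"wy":0,"wz":0},{"dx":0,"dy":0,"dz":0,"wx":0,"wy":0,"wz":0},{"dx":0,"dy":0,"dz":0,"wx":0,"wy":0,"wz":0}]'|grep -E 'tcp|force:'
python3 -m inch '[{"dx":0,"dy":0,"dz":1.5,"wx":0,"wy":0,"wz":0},{"dx":0,"dy":0,"dz":1,"wx":0,"wy":0,"wz":0},{"dx":0,"dy":0,"dz":1,"wx":0,"wy":0,"wz":0},{"dx":0,"dy":0,"dz":1,"wx":0,"wy":0,"wz":0},{"dx":0,"dy":0,"dz":1,"wx":0,"wy":0,"wz":0},{"dx":0,"dy":0,"dz":1,"wx":0,"wy":0,"wz":0},{"dx":0,"dy":0,"dz":0,"wx":0,"wy":0,"wz":0},{"dx":0,"dy":0,"dz":0,"wx":0,"wy":0,"wz":0}]'|grep -E 'tcp|force:'
```

```text
tcp_pos: [0.5464, 0.2015, 0.1629]
force: [-1.7, -0.7, -0.1]
gripper_force: 0.0
tcp_pos: [0.5482, 0.2017, 0.0989]
force: [-0.0, 0.2, 0.0]
gripper_force: 0.0
```

```bash
for i in 1; do python3 -m inch '[{"dx":0,"dy":0,"dz":0.3,"wx":0,"wy":0,"wz":0},{"dx":0,"dy":0,"dz":0,"wx":0,"wy":0,"wz":0},{"dx":0,"dy":0,"dz":0,"wx":0,"wy":0,"wz":0}]'|grep -E 'tcp|force:'
python3 -m inch '[{"dx":0,"dy":0,"dz":0.2,"wx":0,"wy":0,"wz":0},{"dx":0,"dy":0,"dz":0,"wx":0,"wy":0,"wz":0},{"dx":0,"dy":0,"dz":0,"wx":0,"wy":0,"wz":0}]'|grep -E 'tcp|force:'; done
```

```text
tcp_pos: [0.5483, 0.2017, 0.096]
force: [0.6, 0.1, 0.2]
gripper_force: 0.1
tcp_pos: [0.5484, 0.2017, 0.0942]
force: [-1.1, 0.8, 4.1]
gripper_force: 1.8
```

```bash
python3 -m inch '[{"dx":0,"dy":0,"dz":0.1,"wx":0,"wy":0,"wz":0},{"dx":0,"dy":0,"dz":0,"wx":0,"wy":0,"wz":0},{"dx":0,"dy":0,"dz":0,"wx":0,"wy":0,"wz":0}]'|grep -E 'tcp|force:'
python3 -m inch '[{"dx":0,"dy":0,"dz":-3,"wx":0,"wy":0,"wz":0},{"dx":0,"dy":0,"dz":-4,"wx":0,"wy":0,"wz":0},{"dx":0,"dy":0,"dz":-4,"wx":0,"wy":0,"wz":0},{"dx":0,"dy":0,"dz":-4,"wx":0,"wy":0,"wz":0},{"dx":-2,"dy":-3,"dz":-3,"wx":0,"wy":0,"wz":0},{"dx":-2,"dy":-3,"dz":0,"wx":0,"wy":0,"wz":0},{"dx":-2,"dy":-3,"dz":0,"wx":0,"wy":0,"wz":0},{"dx":-2,"dy":-3,"dz":0,"wx":0,"wy":0,"wz":0},{"dx":0,"dy":0,"dz":0,"wx":0,"wy":0,"wz":0},{"dx":0,"dy":0,"dz":0,"wx":0,"wy":0,"wz":0}]'
python3 - <<'E'
from h import *
cv2.imwrite('pics/e1.png',eyes.snapshot('scene')[:,:,::-1])
E
```

```text
tcp_pos: [0.5485, 0.2017, 0.0941]
force: [-1.7, -1.0, 10.5]
gripper_force: 4.8
t: 14.82
tcp_pos: [0.4355, 0.291, 0.2729]
tool_rot: [0.988, 0.157, 0.0, 0.0]
force: [0.5, -0.3, 0.4]
finger_gap: -0.002
gripper_force: 0.0
```

View pics/e1.png

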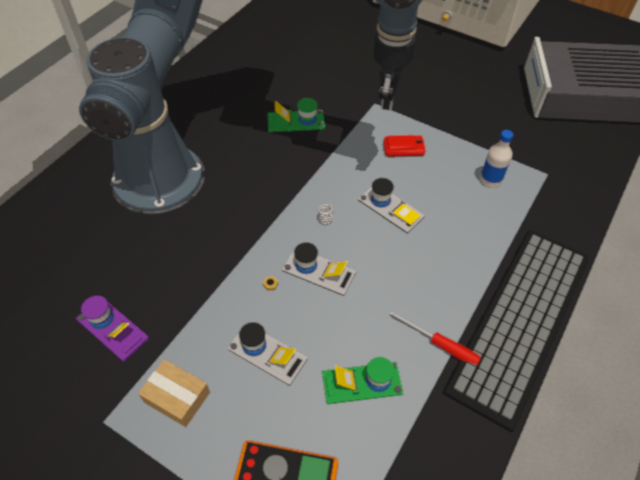

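The far mount's tag lies flat at (406,215), and the other two stand at (335,271) and (282,356). Nothing has moved and the arm is clear.

```bash
python3 -c "
from station import workorder
print(workorder.sign_off())"
```

```text
the job is handed in; nothing more can be done
None
```

The softest mount is the far-left one (largest y), at about 0.4 N/mm against 0.8 and 2.0; its tag is pushed flat, the other two tags still stand, nothing else moved, and the job is handed in with the arm clear.

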